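# Hallmark a silver bar in the bench marking press

### The job

Mark the silver bar that lies in the channel of the bench press: slide it along the channel under the press head until it is fully home against the end stop, then swing the clamp knob's lever clockwise until it clicks over its detent and stays locked. Only then press the spring treadle fully down to its stop to make the strike, and let it come all the way back up. Leave the bar home and clamped, and the other things on the bench where they are.

Things in the scene. Friction and masses are not known exactly. Their poses are not given: they have to be found in the camera images.
- press: Grey marking press fixed to the bench at some yaw. Origin: on the bench under the channel; y runs along the channel to the head. Base plate x -105..65, y -110..185, top z 20 mm. Channel at x = 0, y -100 to the stop: 35 mm wide between rails 6 mm wide, 5 mm high. C-frame x -40..40: column y 127..185, head y 85..185, z 105..160 mm. Its ram follows the treadle 12 mm down, not reaching the bar.
- stop (a point): Middle of the end stop's face at the channel's end, at y 115, z 31 mm in the press's frame; axes as the press's. The stop is 50 mm wide, top at z 42 mm.
- bar: Plain silver bar, 30 mm (its x) by 90 mm (its y, along the channel) by 14 mm high, about 0.4 kg, loose in the channel on the base plate, 35 to 75 mm short of the end stop. Origin: centre of its underside. Home against the stop, its origin is at y +70 mm in the press's frame.
- clamp (a joint): Clamp knob's angle, rad: 0 open, 1.22 end of travel; grows clockwise from above. Starts anywhere from 0 to 0.3. It turns lightly to 0.45; there a detent resists (about 0.5 N m, 8 N at the push point). Its peak is at 0.75: let go before, it springs back; past it, it snaps on to 1.05 or more by itself and stays (locked).
- clamp_axis (a point): On the knob's upright axis (press x -60, y 45) at its lever's height, z 60 mm. Black knob 45 mm across, top z 72; one steel lever 10 mm wide, z 54 to 66, ends in a 20 mm ball 80 mm out. Lever points 235 deg counter-clockwise from the press's +x at joint 0, 165 at 1.22; below it only plate and bench. A flat tongue, 65 mm out, z 36 to 43, is 165 deg clockwise of the lever, over the bar when locked.
- clamp_lever (a point): Point on the lever's centreline, 65 mm from the knob's axis, where it may be pushed sideways; moves with the lever.
- treadle: Base of the spring treadle that works the press: dark steel plate 130 by 90 by 10 mm, fixed on the bench left or right of the press. Origin: centre of its underside. The aluminium pedal plate, 72 mm wide, is hinged at x +50, z 26 mm and rises towards its free end at x about -55 mm (its -x end).
- pedal (a joint): Angle of the treadle's pedal, rad: 0 = up (as its spring holds it, sloping 0.3 rad), 0.3 = fully down at its stop, level. Takes about 3 N at the pad to start and 8 N at the stop.
- pedal_pad (a point): Middle of the ribbed black rubber pad (55 by 64 mm) on top of the pedal, 78 mm from the hinge; about 55 mm above the bench when up, 32 mm when fully down; turns with the pedal.
- bench_block: Bystander: square steel block 65 mm on a 90 mm rubber foot, 37 mm high, fixed, on the other side of the press from the treadle. Origin: centre of underside.
- spare_bar: Bystander: a second bar like the first, lying on the bench between the robot and the press. Origin: centre of underside.
- loupe: Bystander: black eyepiece loupe, 37 mm across, 34 mm high, standing on the bench between the robot and the press. Origin: centre of underside.
- jar: Bystander: jar 60 mm across, 70 mm high, on the far side of the bench. Origin: centre of underside.
- hammer: Bystander: small hammer, 220 mm long, lying on the bench to the near left. Origin: on its underside.
- driver: Bystander: screwdriver, 160 mm long, lying on the bench to the near right. Origin: on its underside.

How it is judged:
By the outcome, as a careful person would: the job done as asked, in the order asked, and still so for the second after the job is handed in, with the robot touching nothing.
It also fails if it takes over 61 s, if anything falls off the work surface, if the arm or the gripper's body presses on something with over 40 N, if the wrist force passes 120 N, or if a joint passes its speed limit or range.

### The arm

A 6-joint arm with a two-finger parallel gripper is mounted at the origin on the work surface. World frame = base frame: x ahead of the robot, y to its left, z up, the work surface at z = 0. Lengths are in m, angles in rad, forces in N, time in s.
With the tool pointing down it reaches from about 0.425 to 0.925 m from the base axis. Payload 12.5 kg.
Tool frame: the origin (TCP) lies at the very end of the fingers, on their centre line; the grasp point (between the pads) lies 19 mm behind it (grip_point_offset is the distance from the TCP to the grasp point, in m); z points along the fingers, y is the line along which they close (so a half turn about z gives the same grasp; the last joint's range is limited). The gripper opens to 85 mm and grips with 20 to 120 N. Pads are 22 mm wide; open, the fingers measure 114 mm over their backs; the gripper's body (76 mm by 85 mm) begins 54 mm behind the grasp point. The pads swing forward as they close: fully open they stand 13 mm farther back than shut.
Start: joints at [-1.35, 0.491, 1.559, -0, 1.092, -0.106], TCP at [0.201, -0.592, 0.231] pointing down, gripper open.
Joint ranges: [-3.1, 3.1], [-0.84, 2.19], [0.05, 2.79], [-1.13, 4.28], [0.06, 2.93], [-2.69, 2.69]. Speed limits (rad/s): [2.22, 2.22, 2.79, 3.14, 3.14, 3.14].

### API

Orientations are given as a unit quaternion [x, y, z, w].
In Python, from plant import * gives the robot as it stands.
- The arm moves only by the shell command python3 -m jog 'ROWS' [OPENING] [FORCE]. ROWS is JSON, a list that holds one entry, the list of rows, each a list of 6 numbers: the shift along the tool's x, y, z normalised to -1 to 1, where 1 is 20 cm, then the turn, a rotation vector about the tool's x, y, z normalised to -1 to 1, where 1 is 1.5 rad. In form: [[[tx, ty, tz, ax, ay, az], ...]]. A call has exactly 10 rows; each row is the pose to reach, as a shift and turn from the pose commanded when the call began, along the tool's axes at that moment; what a row does not reach only later rows make up. A row lasts 1/12 s, in which the tool goes at most 41.7 mm and 7.16 degrees, less where a joint would pass 70% of its speed; a pose out of reach is approached as far as the arm can. A call with a number of a shift or a turn outside -1 to 1 is refused whole. A call with a gripper value outside its range is refused whole. OPENING is the opening, from 0 (shut) to 1 (fully open), set as the call begins (- or left out, the last holds). The fingers move at their own pace and stop on an object; FORCE is the grip in N (left out, the last holds). Time passes only in rows, so rows that repeat a pose let the fingers close, or fill a call up. It gives the time, the measured TCP pose, the force, the opening and the grip force at its end, in the units of the state.
- observe(): the state, without advancing time (a new reading comes with each control period).
- snapshot(name): name is "side" or "top"; returns (picture, depth): 400x640x3 uint8, red, green, blue; 400x640 float32, m along the optical axis (not along the pixel's ray), 0 where there is no reading.
- camera_params(name): a dict with "fov_y" (degrees; the focal length in pixels is half the picture's height over the tangent of half this angle, whatever the lens; pixels are square), "cx", "cy" (the principal point, pixels), "pose" (4x4, takes a point from camera to world coordinates). Camera axes: x right, y down, z forward; pixel columns grow to the right and rows downward; lengths in m; the calibration is good to about 2 mm. A picture is of the moment at which its call begins. camera_params takes no time and is no camera call.
- job_done(): hands the job in; it is judged then, once.
Trained networks look in the newest picture that a camera, given by its name, has taken for a name from the list of things; names that differ only in an ending like _2 or _b are one class to them, and where a whole thing is asked for, a point or a joint stands for the part that bears it (a point fixed in the world has none). Each returns a list of dicts, best first, with "p" (0 to 1); they miss things now and then, are a little off and sometimes report something else, mostly with a low value. They report only what shows in the picture. A call takes as long as a camera call.
- look_for(camera, name): "position" ([x, y, z] in m, in world coordinates, good to about 4 mm: the middle of the surface that is visible of it).
- trace(camera, name): "region" (400x640 bool, what is visible of it).
The state is a dict: "clock": time; "joint_pos": joint angles; "joint_vel": joint speeds; "joint_torque": joint torques, N m; "eef_pos": TCP position; "tcp_rot": TCP orientation; "wrist_force": force on the tool from outside, world axes, zero at the start; "ft_torque": the same for the moment, N m; "width": opening from 0.0 (shut) to 1.0 (fully open); "gripper_force": force on a finger pad.
Only numpy, scipy, OpenCV 4.12 (cv2) and the standard library are available. Lean on these libraries where they do the work, as an engineer would, in place of code of your own. Each camera call takes 0.05 s, during which the arm holds its last target. There are 200 camera calls.

## Working session

There is one attempt and no reset: what is moved stays moved. The work goes in short steps, Python scripts to look and compute and a shell command to move; the robot and the scene stay as the last step left them, time stands still between calls to the robot, and variables do not carry over. Pictures are saved under pics/ and viewed, at most 10 in all, crops included, and the job is handed in when it is done.

```bash
ls; mkdir -p pics
python3 - <<'E'
from plant import *
import cv2,numpy as np
s=observe();print(s)
for c in("top","side"):
    im,d=snapshot(c);cv2.imwrite(f"pics/{c}0.png",im[:,:,::-1]);np.save(f"{c}_d.npy",d)
    p=camera_params(c);print(c,p)
    for n in("press","bar","stop","clamp_axis","clamp","clamp_lever","treadle","pedal_pad","bench_block","spare_bar","loupe","jar"):
        print(c,n,[(np.round(r["position"],4).tolist(),round(r["p"],2)) for r in look_for(c,n)[:2]])
E
```

```text
pics
{'clock': 0.0, 'joint_pos': array([-1.34961577e+00,  4.91571266e-01,  1.55946396e+00,  3.88224597e-07,
        1.09173244e+00, -1.05598968e-01]), 'joint_vel': array([ 0.00309013, -0.00134657,  0.00046673,  0.00075519,  0.001556  ,
       -0.00095149]), 'joint_torque': array([-3.38162470e-03, -6.18460536e+01, -2.61592305e+01, -2.40932268e-04,
        4.10750843e-03,  3.41151201e-05]), 'eef_pos': array([ 0.20059085, -0.5916823 ,  0.23071548]), 'tcp_rot': array([ 9.86681406e-01,  1.62663633e-01, -3.37615968e-05, -5.86534722e-04]), 'wrist_force': array([-0.29501356, -0.16987562, -0.06631118]), 'ft_torque': array([-0.01129095, -0.01299248,  0.0357777 ]), 'gripper_force': 0.0, 'width': 0.9996358558790731}
top {'fov_y': 44.02260563804499, 'cx': 319.8148396208263, 'cy': 199.55427252719375, 'pose': array([[-0.01246071, -0.99830128,  0.05691473,  0.4165222 ],
       [-0.99965001,  0.01110873, -0.02400948,  0.02424145],
       [ 0.02333644, -0.05719399, -0.99809031,  1.42050712],
       [ 0.        ,  0.        ,  0.        ,  1.        ]])}
top press [([0.5398, 0.0114, 0.0199], 0.61)]
top
[... 905 characters left out ...]
s [([0.5271, 0.0937, 0.0418], 0.77), ([0.4848, -0.3066, 0.0067], 0.64)]
side bar [([0.4962, 0.0178, 0.0642], 0.65), ([0.5689, 0.0063, 0.036], 0.58)]
side stop [([0.5272, 0.0958, 0.0403], 0.63), ([0.6647, -0.2607, 0.0369], 0.61)]
side clamp_axis [([0.4969, 0.0231, 0.0601], 0.66)]
side clamp [([0.5003, 0.0203, 0.0619], 0.89), ([0.488, -0.3064, 0.0072], 0.31)]
side clamp_lever [([0.4961, 0.018, 0.0612], 0.94)]
side treadle [([0.4878, -0.3074, 0.0051], 0.94)]
side pedal_pad [([0.4895, -0.3144, 0.0489], 0.76)]
side bench_block [([0.4705, 0.3262, 0.0269], 0.82)]
side spare_bar [([0.395, -0.1833, 0.0175], 0.75)]
side loupe [([0.4, 0.1276, 0.0342], 0.62)]
side jar [([0.6622, -0.2608, 0.0369], 0.92)]
```

View pics/top0.png

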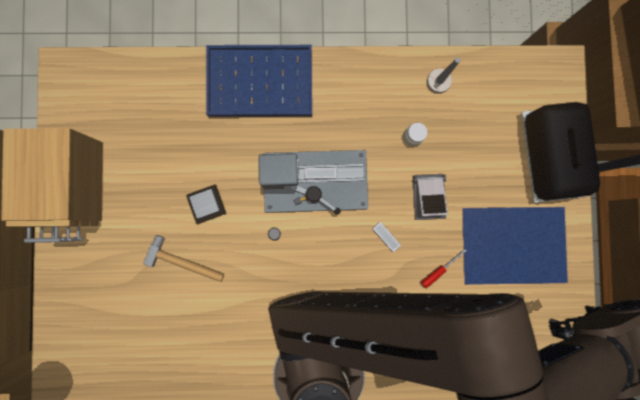

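View pics/side0.png

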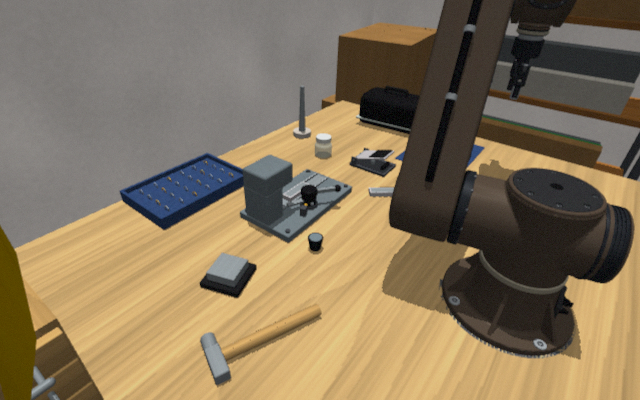

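The top view shows the press at (259–368, 150–212) with its head at the left end. The channel therefore runs right to left, about world +y. The bar is at (303–364, 167–180), the knob at (314, 194) with its lever pointing to (338, 212), the treadle at (431, 197) and the loupe at (274, 234). The side view agrees. Next I fit the poses from depth.

```bash
cat > h.py <<'E'
from plant import *
import cv2,numpy as np
def cloud(c,d):
    p=camera_params(c);f=200/np.tan(np.radians(p["fov_y"]/2))
    v,u=np.mgrid[:400,:640];P=np.stack([(u-p["cx"])/f*d,(v-p["cy"])/f*d,d],-1)
    W=P@p["pose"][:3,:3].T+p["pose"][:3,3];W[d<=0]=np.nan;return W
def sel(W,x,y,z):
    m=np.ones(W.shape[:2],bool)
    for i,r in enumerate((x,y,z)): m&=(W[...,i]>r[0])&(W[...,i]<r[1])
    return m
def rect(Q):
    c,wh,a=cv2.minAreaRect((Q[:,:2]*1000).astype(np.float32));return np.round(c,1),np.round(wh,1),round(a,2)
E
python3 - <<'E'
from h import *
for c in("top","side"):
    W=cloud(c,np.load(f"{c}_d.npy"))
    print(c,"bench z",np.nanmedian(W[sel(W,(.35,.62),(-.35,.35),(-.03,.01))][:,2]))
    for n,x,y,z in(("plate",(.4,.7),(-.16,.25),(.015,.0225)),("plateall",(.4,.7),(-.16,.25),(.012,.2)),("head",(.4,.75),(-.1,.3),(.15,.17)),("bar",(.54,.6),(-.13,.1),(.0305,.038)),
      ("knob",(.46,.55),(-.05,.06),(.0685,.076)),("lever",(.4,.5),(-.1,.04),(.054,.0675)),("treadplate",(.4,.6),(-.42,-.23),(.006,.014)),("tread",(.4,.6),(-.42,-.23),(.015,.07)),("block",(.4,.6),(.2,.4),(.03,.045))):
        Q=W[sel(W,x,y,z)]
        if len(Q)>3: print(n,len(Q),rect(Q),"mean",np.round(Q.mean(0),4),"zpct",np.round(np.percentile(Q[:,2],[5,50,95]),4))
im=cv2.imread("pics/top0.png");cv2.imwrite("pics/topc.png",cv2.resize(im[140:225,250:460],None,fx=3.8,fy=3.8,interpolation=cv2.INTER_CUBIC))
E
```

```text
top bench z 0.0008978579325522595
plate 2743 (array([551. ,   3.7]), array([170.2, 294.5]), 1.26) mean [ 0.5433 -0.0221  0.0196] zpct [0.0161 0.0199 0.0222]
plateall 6399 (array([5.226e+02, 2.000e-01]), array([233.2, 303.3]), 2.96) mean [0.5452 0.0075 0.053 ] zpct [0.0167 0.0235 0.1621]
head 1219 (array([568.8, 100.6]), array([ 80.7, 102.5]), 1.36) mean [0.5679 0.101  0.1602] zpct [0.1552 0.1604 0.1647]
bar 280 (array([572.5, -38.1]), array([ 45.5, 146.1]), 2.25) mean [ 0.5715 -0.0105  0.0345] zpct [0.031  0.0346 0.0375]
knob 180 (array([489.9,  -8.9]), array([96.5, 40.9]), 43.11) mean [0.5061 0.0056 0.0721] zpct [0.0688 0.0722 0.0754]
lever 62 (array([483.5, -18.6]), array([99.6, 22.2]), 62.63) mean [ 0.4786 -0.0281  0.0644] zpct [0.0601 0.0651 0.0671]
treadplate 451 (array([ 500.4, -325.6]), array([199.1, 187.9]), 0.94) mean [ 0.4959 -0.3098  0.0095] zpct [0.0062 0.0094 0.0131]
tread 1066 (array([ 502. , -322.2]), array([126.1,  88.6]), 1.62) mean [ 0.5037 -0.3218  0.0457] zpct [0.0271 0.0456 0.0631]
block 545 (array([488.8, 315.2]), array([65.3, 65.5]), 20.45) mean [0.4885 0.3145 
[... 459 characters left out ...]
.6]), array([30.4, 91.7]), 2.97) mean [ 0.5706 -0.0042  0.0326] zpct [0.031  0.0327 0.0342]
knob 106 (array([508.4,  12.7]), array([41.3, 37.8]), 87.92) mean [0.5075 0.0127 0.0705] zpct [0.069  0.0705 0.0722]
lever 168 (array([481.5, -16. ]), array([100.8,  21.4]), 62.91) mean [ 0.4787 -0.0173  0.0613] zpct [0.0551 0.0621 0.0667]
treadplate 350 (array([ 498.9, -321.2]), array([126.,  94.]), 0.34) mean [ 0.4897 -0.3116  0.0083] zpct [0.0064 0.0081 0.0109]
tread 387 (array([ 502.2, -321.2]), array([114.4,  93. ]), 0.26) mean [ 0.4968 -0.3155  0.0406] zpct [0.0176 0.0401 0.0599]
block 740 (array([486.6, 315.8]), array([65.9, 67.7]), 19.68) mean [0.4844 0.3179 0.0355] zpct [0.0327 0.0357 0.0374]
```

View pics/topc.png

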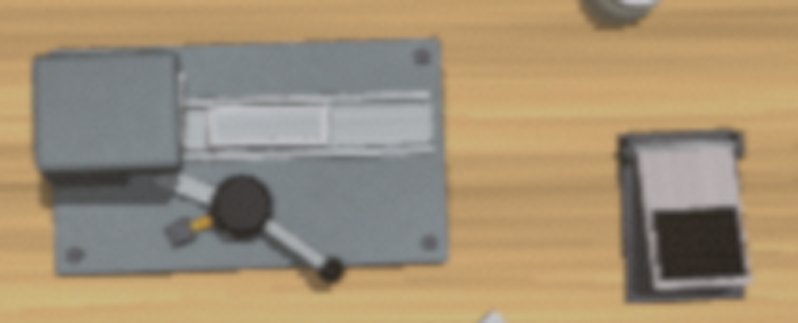

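The press is at a yaw of about +1.6 deg, with its origin near (0.571, −0.033). The bar sits about 47 mm short of home. The lever is near joint 0, at 235 deg. The treadle is at about (0.50, −0.322), and its pad end (crop 698, 244) faces the robot.

```bash
cat >> h.py <<'E'
from scipy.spatial.transform import Rotation as R
O=np.array([.5715,-.033,0]);YAW=.028
PR=R.from_euler("z",YAW)
def P(x,y,z): return O+PR.apply([x/1e3,y/1e3,z/1e3])
def goto(t,yaw=None,frm=None):
    s=observe();q=R.from_quat(s["tcp_rot"]);p=s["eef_pos"] if frm is None else np.array(frm)
    out=q.inv().apply(np.array(t)-p)/.2
    rv=np.zeros(3)
    if yaw is not None:
        T=R.from_matrix([[np.cos(yaw),np.sin(yaw),0],[np.sin(yaw),-np.cos(yaw),0],[0,0,-1]])
        rv=(q.inv()*T).as_rotvec()/1.5
    print("target",np.round(t,4),"shift",np.round(out,4),"turn",np.round(rv,4))
E
python3 - <<'E'
from h import *
goto(P(0,-60,150),YAW)
W=cloud("top",np.load("top_d.npy"));print(W[199:210:5,428:440:5].round(4).tolist())
im=cv2.imread("pics/top0.png")
E
```

```text
target [ 0.5732 -0.093   0.15  ] shift [ 2.5649 -1.7648  0.4065] turn [0.     0.     0.1992]
[[[0.4928, -0.3105, 0.0506], [0.4926, -0.324, 0.0528], [0.4927, -0.3394, 0.0475]], [[0.4786, -0.3088, 0.0561], [0.4783, -0.322, 0.0591], [0.4782, -0.3362, 0.058]], [[0.4646, -0.3077, 0.0594], [0.4645, -0.3215, 0.0595], [0.4641, -0.3342, 0.0642]]]
```

```bash
python3 -m jog '[[[0.13,-0.09,0,0,0,0],[0.28,-0.18,0,0,0,0.04],[0.44,-0.29,0,0,0,0.08],[0.6,-0.4,0,0,0,0.12],[0.76,-0.51,0,0,0,0.16],[0.92,-0.62,0,0,0,0.2],[1,-0.68,0,0,0,0.2],[1,-0.7,0,0,0,0.2],[1,-0.7,0,0,0,0.2],[1,-0.7,0,0,0,0.2]]]' 0 60
python3 -c "
from h import *
goto(P(0,-60,150),YAW)"
```

```text
clock: 2.13
eef_pos: [0.3449, -0.3956, 0.2315]
tcp_rot: [1.0, 0.014, 0.0, 0.0]
wrist_force: [0.0, 0.2, -0.0]
width: 0.007
gripper_force: 0.0
target [ 0.5732 -0.093   0.15  ] shift [ 1.1819 -1.4819  0.4066] turn [ 0.0004 -0.0001 -0.0005]
```

```bash
python3 -m jog '[[[0.12,-0.12,0,0,0,0],[0.26,-0.26,0,0,0,0],[0.4,-0.4,0,0,0,0],[0.54,-0.54,0,0,0,0],[0.68,-0.68,0.05,0,0,0],[0.82,-0.82,0.1,0,0,0],[0.94,-0.94,0.1,0,0,0],[1,-1,0.1,0,0,0],[1,-1,0.1,0,0,0],[1,-1,0.1,0,0,0]]]'
python3 -c "
from h import *
goto(P(0,-60,27),YAW)"
```

```text
clock: 2.97
eef_pos: [0.5398, -0.1906, 0.2109]
tcp_rot: [1.0, 0.014, -0.0, 0.0]
wrist_force: [0.1, -0.3, -0.4]
width: 0.002
gripper_force: 0.0
target [ 0.5732 -0.093   0.027 ] shift [ 0.1806 -0.4833  0.9193] turn [ 0.0001  0.0003 -0.0004]
```

```bash
python3 -m jog '[[[0.08,-0.15,0,0,0,0],[0.16,-0.32,0.1,0,0,0],[0.18,-0.46,0.26,0,0,0],[0.18,-0.483,0.44,0,0,0],[0.18,-0.483,0.6,0,0,0],[0.18,-0.483,0.74,0,0,0],[0.18,-0.483,0.84,0,0,0],[0.18,-0.483,0.9,0,0,0],[0.18,-0.483,0.915,0,0,0],[0.18,-0.483,0.915,0,0,0]]]'
python3 - <<'E'
from h import *
goto(P(0,13,27),YAW)
a=[]
for c in("top","side"):
    im,d=snapshot(c);u,v=((250,140) if c=="top" else (230,130))
    a.append(cv2.resize(im[v:v+100,u:u+140,::-1],(560,400),interpolation=cv2.INTER_CUBIC)[:300 if c=="top" else 400])
cv2.imwrite("pics/s1.png",np.vstack(a)[:600])
E
```

```text
clock: 3.8
eef_pos: [0.5728, -0.0935, 0.0281]
tcp_rot: [1.0, 0.013, -0.0, -0.0]
wrist_force: [1.2, -0.4, -0.6]
width: -0.0
gripper_force: 0.0
target [ 0.5711 -0.02    0.027 ] shift [ 0.0008 -0.3677  0.0057] turn [-0.      0.0004 -0.0018]
```

View pics/s1.png

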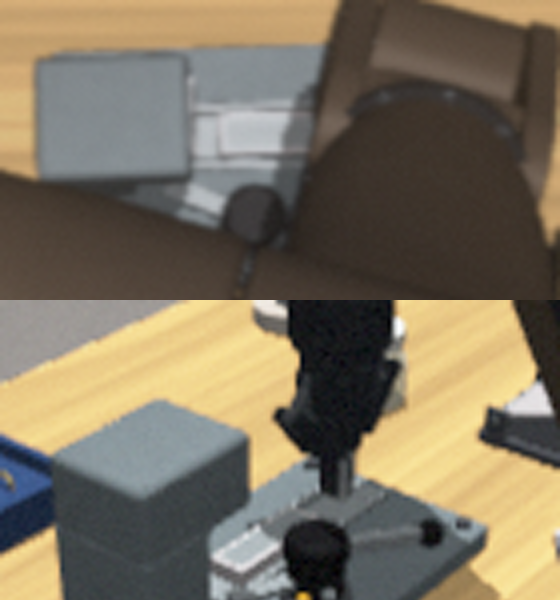

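The picture shows the shut fingertips down in the channel behind the bar, with the bar's near end about 38 mm ahead. Pushing now.

```bash
python3 -m jog '[[[0,-0.04,0.004,0,0,0],[0,-0.09,0.004,0,0,0],[0,-0.13,0.004,0,0,0],[0,-0.16,0.004,0,0,0],[0,-0.19,0.004,0,0,0],[0,-0.22,0.004,0,0,0],[0,-0.25,0.004,0,0,0],[0,-0.28,0.004,0,0,0],[0,-0.3,0.004,0,0,0],[0,-0.31,0.004,0,0,0]]]'
```

```text
clock: 4.73
eef_pos: [0.5719, -0.0299, 0.0279]
tcp_rot: [1.0, 0.014, 0.001, 0.0]
wrist_force: [0.1, -6.7, 4.8]
width: -0.004
gripper_force: 3.0
```

```bash
python3 -m jog '[[[0,-0.01,0,0,0,0],[0,-0.02,0,0,0,0],[0,-0.03,0,0,0,0],[0,-0.035,0,0,0,0],[0,-0.04,0,0,0,0],[0,-0.045,0,0,0,0],[0,-0.05,0,0,0,0],[0,-0.055,0,0,0,0],[0,-0.06,0,0,0,0],[0,-0.06,0,0,0,0]]]'
```

```text
clock: 5.57
eef_pos: [0.5715, -0.0184, 0.0278]
tcp_rot: [1.0, 0.013, 0.001, 0.0]
wrist_force: [0.3, -4.6, 3.8]
width: -0.002
gripper_force: 2.3
```

```bash
python3 -m jog '[[[0,-0.005,0,0,0,0],[0,-0.01,0,0,0,0],[0,-0.015,0,0,0,0],[0,-0.018,0,0,0,0],[0,-0.02,0,0,0,0],[0,-0.022,0,0,0,0],[0,-0.025,0,0,0,0],[0,-0.025,0,0,0,0],[0,-0.025,0,0,0,0],[0,-0.025,0,0,0,0]]]'
```

```text
clock: 6.4
eef_pos: [0.5714, -0.0148, 0.0278]
tcp_rot: [1.0, 0.014, 0.0, 0.001]
wrist_force: [-0.6, -17.3, 3.4]
width: 0.003
gripper_force: 8.5
```

```bash
python3 -m jog '[[[0,-0.003,0,0,0,0],[0,-0.006,0,0,0,0],[0,-0.009,0,0,0,0],[0,-0.01,0,0,0,0],[0,-0.01,0,0,0,0],[0,-0.01,0,0,0,0],[0,-0.01,0,0,0,0],[0,-0.01,0,0,0,0],[0,-0.01,0,0,0,0],[0,-0.01,0,0,0,0]]]'
python3 - <<'E'
from h import *
im,d=snapshot("side");np.save("s2.npy",d)
W=cloud("side",d);Q=W[sel(W,(.54,.6),(-.13,.1),(.0305,.038))];print(rect(Q),len(Q))
for n in("bar",):print([(np.round(r["position"],4).tolist(),round(r["p"],2)) for r in look_for("side",n)[:3]])
cv2.imwrite("pics/s2.png",cv2.resize(im[140:240,230:370,::-1],None,fx=5,fy=5,interpolation=cv2.INTER_CUBIC))
E
```

```text
clock: 7.23
eef_pos: [0.5714, -0.0145, 0.0278]
tcp_rot: [1.0, 0.014, 0.001, 0.002]
wrist_force: [-2.4, -31.0, 3.5]
width: -0.0
gripper_force: 15.7
(array([569.2,  21.7]), array([32.6, 93.1]), 2.81) 145
[([0.5627, 0.0227, 0.0304], 0.56)]
```

View pics/s2.png

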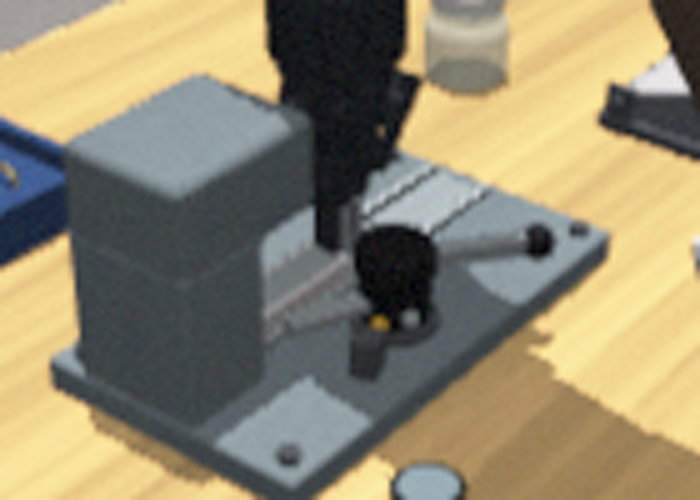

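The bar is hard against the stop: about 14 N more force moved it only 0.3 mm. The side view shows it under the head, and the lever is still open towards (540, 240). Now I back off and plan the lever path.

```bash
python3 -m jog '[[[0,0.02,0,0,0,0],[0,0.06,0,0,0,0],[0,0.12,0,0,0,0],[0,0.15,-0.1,0,0,0],[0,0.15,-0.25,0,0,0],[0,0.15,-0.35,0,0,0],[0,0.15,-0.4,0,0,0],[0,0.15,-0.4,0,0,0],[0,0.15,-0.4,0,0,0],[0,0.15,-0.4,0,0,0]]]'
python3 - <<'E'
from h import *
def c(q,ex=0,r=56):
    th=np.radians(235)-q;e=np.array([np.cos(th),np.sin(th)]);n=np.array([np.sin(th),-np.cos(th)])
    sup=11*abs(n[0])+7*abs(n[1])
    x=np.array([-60,45])+r*e-n*(5+sup+ex);return P(x[0],x[1],46)
s=c(0,14);goto(s,YAW)
im,d=snapshot("top");
print(look_for("top","clamp_lever")[:1])
for q in np.arange(0,1.21,.1): print(round(q,1),np.round(R.from_quat(observe()["tcp_rot"]).inv().apply(c(q)-s)/.2,3))
E
```

```text
clock: 8.17
eef_pos: [0.5712, -0.0412, 0.1062]
tcp_rot: [1.0, 0.013, -0.001, -0.0]
wrist_force: [-0.2, -0.1, -1.2]
width: -0.002
gripper_force: 0.0
target [ 0.5062 -0.0541  0.046 ] shift [-0.3259  0.0555  0.3016] turn [-0.0003  0.0012 -0.0007]
[{'position': [0.5429, 0.0933, 0.1373], 'p': 0.28}]
0.0 [-0.057 -0.04   0.   ]
0.1 [-0.085 -0.051  0.   ]
0.2 [-0.113 -0.064  0.   ]
0.3 [-0.139 -0.081  0.   ]
0.4 [-0.163 -0.101  0.   ]
0.5 [-0.186 -0.124  0.   ]
0.6 [-0.206 -0.15   0.   ]
0.7 [-0.223 -0.179  0.001]
0.8 [-0.236 -0.209  0.001]
0.9 [-0.247 -0.241  0.001]
1.0 [-0.253 -0.27   0.001]
1.1 [-0.258 -0.293  0.001]
1.2 [-0.26  -0.318  0.001]
```

```bash
python3 -m jog '[[[-0.1,0.02,0,0,0,0],[-0.22,0.04,0,0,0,0],[-0.3,0.055,0.02,0,0,0],[-0.325,0.055,0.08,0,0,0],[-0.325,0.055,0.16,0,0,0],[-0.325,0.055,0.23,0,0,0],[-0.325,0.055,0.28,0,0,0],[-0.325,0.055,0.3,0,0,0],[-0.325,0.055,0.3,0,0,0],[-0.325,0.055,0.3,0,0,0]]]'
```

```text
clock: 9.1
eef_pos: [0.5071, -0.054, 0.0474]
tcp_rot: [1.0, 0.013, -0.0, -0.0]
wrist_force: [-0.0, -0.2, -0.1]
width: 0.002
gripper_force: 0.0
```

```bash
python3 -m jog '[[[-0.03,-0.02,0,0,0,0],[-0.057,-0.04,0,0,0,0],[-0.085,-0.051,0,0,0,0],[-0.1,-0.058,0,0,0,0],[-0.113,-0.064,0,0,0,0],[-0.126,-0.072,0,0,0,0],[-0.139,-0.081,0,0,0,0],[-0.151,-0.091,0,0,0,0],[-0.163,-0.101,0,0,0,0],[-0.163,-0.101,0,0,0,0]]]'
python3 - <<'E'
from h import *
im,d=snapshot("side")
cv2.imwrite("pics/s3.png",cv2.resize(im[140:240,230:370,::-1],None,fx=5,fy=5,interpolation=cv2.INTER_CUBIC))
E
```

```text
clock: 9.93
eef_pos: [0.4735, -0.0345, 0.0475]
tcp_rot: [1.0, 0.013, -0.0, 0.0]
wrist_force: [1.0, -0.7, -0.4]
width: -0.002
gripper_force: 0.1
```

View pics/s3.png

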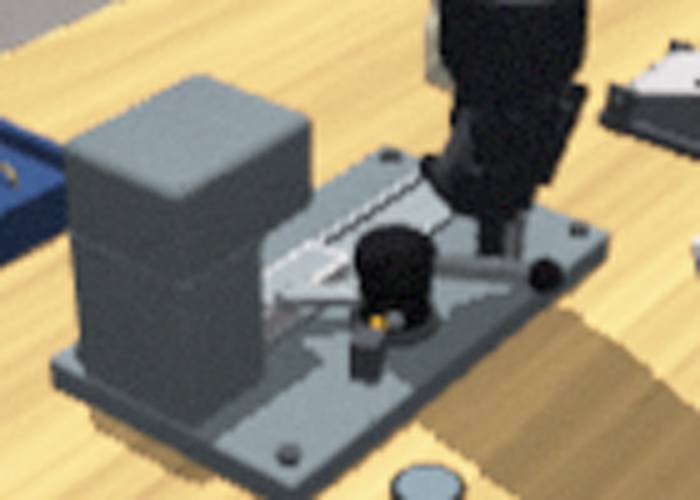

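The finger is behind the lever near the ball (520, 250), the lever has started to turn, and the bar is still home.

```bash
python3 -m jog '[[[-0.012,-0.011,0,0,0,0],[-0.023,-0.023,0,0,0,0],[-0.033,-0.036,0,0,0,0],[-0.043,-0.049,0,0,0,0],[-0.052,-0.063,0,0,0,0],[-0.06,-0.078,0,0,0,0],[-0.067,-0.093,0,0,0,0],[-0.073,-0.108,0,0,0,0],[-0.079,-0.124,0,0,0,0],[-0.084,-0.14,0,0,0,0]]]'
```

```text
clock: 10.82
eef_pos: [0.4558, -0.0067, 0.0474]
tcp_rot: [1.0, 0.013, -0.0, -0.0]
wrist_force: [0.0, 0.0, -0.1]
width: -0.002
gripper_force: 0.4
```

```bash
python3 -m jog '[[[-0.003,-0.015,0,0,0,0],[-0.006,-0.029,0,0,0,0],[-0.009,-0.04,0,0,0,0],[-0.01,-0.045,0,0,0,0],[-0.01,-0.045,0,0,0,0],[-0.01,-0.045,0,0,0,0],[-0.01,-0.045,0,0,0,0],[-0.01,-0.045,0,0,0,0],[-0.01,-0.045,0,0,0,0],[-0.01,-0.045,0,0,0,0]]]'
python3 - <<'E'
from h import *
im,d=snapshot("side")
cv2.imwrite("pics/s4.png",cv2.resize(im[140:240,230:370,::-1],None,fx=5,fy=5,interpolation=cv2.INTER_CUBIC))
E
```

```text
clock: 11.65
eef_pos: [0.4541, 0.0016, 0.0475]
tcp_rot: [1.0, 0.013, -0.0, 0.0]
wrist_force: [-0.1, -0.4, 0.1]
width: 0.004
gripper_force: 0.0
```

View pics/s4.png

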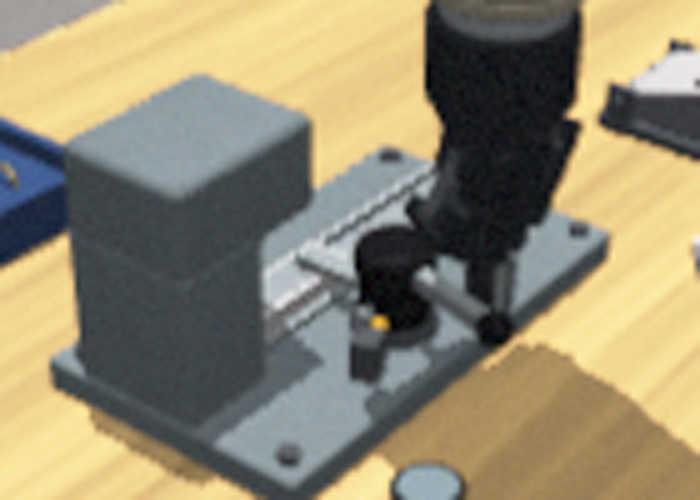

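The tongue now lies across the bar at (325, 255), and the lever has snapped to ball (492, 328) with no finger force on it. Next I lift away and verify it by depth.

```bash
python3 -m jog '[[[0,0.05,0,0,0,0],[0,0.12,-0.05,0,0,0],[0,0.2,-0.2,0,0,0],[0,0.3,-0.35,0,0,0],[0,0.45,-0.4,0,0,0],[0,0.6,-0.4,0,0,0],[0,0.75,-0.4,0,0,0],[0,0.9,-0.4,0,0,0],[0,0.98,-0.4,0,0,0],[0,1,-0.4,0,0,0]]]'
python3 - <<'E'
from h import *
W0=P(-60,45,60)
im,d=snapshot("side");W=cloud("side",d)
Q=W[sel(W,(.4,.482),(-.08,.06),(.05,.07))]-W0
a=np.degrees(np.arctan2(Q[:,1],Q[:,0]))%360-np.degrees(YAW)
print("lever",len(Q),np.percentile(a,[10,50,90]),"joint",np.radians(235-np.median(a)))
Q=W[sel(W,(.54,.6),(-.13,.1),(.0305,.035))];print("bar",rect(Q),len(Q))
hx=np.array([.5505,-.3215]);goto([.475,-.3215,.07])
T=W[sel(W,(.4,.56),(-.42,-.23),(.03,.07))];print(len(T),T.mean(0))
m=trace("side","pedal_pad")
if m: Q=W[m[0]["region"]];print("pad",m[0]["p"],np.nanmedian(Q,0),np.nanmin(Q,0),np.nanmax(Q,0))
E
```

```text
clock: 12.53
eef_pos: [0.4593, -0.2014, 0.1275]
tcp_rot: [1.0, 0.012, 0.0, 0.0]
wrist_force: [-0.3, 0.5, 0.2]
width: 0.001
gripper_force: 0.0
lever 118 [159.52029074 162.62143605 168.58779983] joint 1.2632442487056121
bar (array([567.5,  28.4]), array([29.4, 75.8]), 3.19) 91
target [ 0.475  -0.3215  0.07  ] shift [0.0642 0.607  0.2871] turn [0. 0. 0.]
233 [ 0.49722574 -0.31270382  0.04511168]
pad 0.55 [ 0.49843593 -0.30938929  0.04526521] [ 0.44685995 -0.35706871  0.02629959] [ 0.54954747 -0.28498378  0.06180429]
```

Clamp reads about 1.2 rad (locked) and the bar's rear end is at y −9.5 mm, which is home. On to the pedal.

```bash
python3 -m jog '[[[0.02,0.1,0,0,0,0],[0.04,0.25,0,0,0,0],[0.064,0.4,0,0,0,0],[0.064,0.53,0.03,0,0,0],[0.064,0.6,0.1,0,0,0],[0.064,0.607,0.18,0,0,0],[0.064,0.607,0.24,0,0,0],[0.064,0.607,0.28,0,0,0],[0.064,0.607,0.29,0,0,0],[0.064,0.607,0.29,0,0,0]]]'
```

```text
clock: 13.47
eef_pos: [0.4756, -0.3184, 0.0693]
tcp_rot: [1.0, 0.014, -0.0, -0.0]
wrist_force: [0.1, -1.2, 0.7]
width: -0.001
gripper_force: 0.0
```

```bash
python3 -m jog '[[[0,0,0.02,0,0,0],[0,0,0.04,0,0,0],[-0.001,0,0.06,0,0,0],[-0.003,0,0.08,0,0,0],[-0.005,0,0.1,0,0,0],[-0.007,0,0.115,0,0,0],[-0.009,0,0.13,0,0,0],[-0.01,0,0.14,0,0,0],[-0.01,0,0.15,0,0,0],[-0.01,0,0.15,0,0,0]]]'
```

```text
clock: 14.3
eef_pos: [0.4731, -0.3193, 0.0392]
tcp_rot: [1.0, 0.013, -0.0, -0.0]
wrist_force: [-4.0, 0.4, 6.3]
width: 0.0
gripper_force: 3.0
```

Spring force is 6.3 N at z 39 mm; continuing to the stop.

```bash
python3 -m jog '[[[0,0,0.01,0,0,0],[0,0,0.018,0,0,0],[0,0,0.025,0,0,0],[0,0,0.03,0,0,0],[0,0,0.034,0,0,0],[0,0,0.038,0,0,0],[0,0,0.041,0,0,0],[0,0,0.043,0,0,0],[0,0,0.045,0,0,0],[0,0,0.045,0,0,0]]]'
```

```text
clock: 15.13
eef_pos: [0.4729, -0.3194, 0.0318]
tcp_rot: [1.0, 0.013, -0.0, 0.0]
wrist_force: [-10.0, 2.3, 23.3]
width: 0.001
gripper_force: 11.5
```

```bash
python3 -m jog '[[[0,0,0.003,0,0,0],[0,0,0.005,0,0,0],[0,0,0.006,0,0,0],[0,0,0.006,0,0,0],[0,0,0.006,0,0,0],[0,0,0.006,0,0,0],[0,0,0.006,0,0,0],[0,0,0.006,0,0,0],[0,0,0.006,0,0,0],[0,0,0.006,0,0,0]]]'
```

```text
clock: 15.97
eef_pos: [0.4729, -0.3194, 0.0316]
tcp_rot: [1.0, 0.013, -0.0, 0.0]
wrist_force: [-13.0, 3.6, 36.2]
width: 0.001
gripper_force: 18.1
```

```bash
python3 -m jog '[[[0,0,-0.02,0,0,0],[0,0,-0.05,0,0,0],[0,0,-0.08,0,0,0],[0,0,-0.12,0,0,0],[0,0,-0.18,0,0,0],[0,0,-0.28,0,0,0],[0,0,-0.4,0,0,0],[0,0,-0.55,0,0,0],[0,0,-0.7,0,0,0],[0,0,-0.7,0,0,0]]]'
python3 -m jog '[[[0,0.1,0,0,0,0],[-0.1,0.3,0,0,0,0],[-0.2,0.5,0,0,0,0],[-0.2,0.7,0,0,0,0],[-0.2,0.8,0,0,0,0],[-0.2,0.8,0,0,0,0],[-0.2,0.8,0,0,0,0],[-0.2,0.8,0,0,0,0],[-0.2,0.8,0,0,0,0],[-0.2,0.8,0,0,0,0]]]'
python3 - <<'E'
from h import *
W0=P(-60,45,60)
for c in("top","side"):
    im,d=snapshot(c);W=cloud(c,d)
    Q=W[sel(W,(.4,.482),(-.08,.06),(.05,.07))]-W0
    a=np.degrees(np.arctan2(Q[:,1],Q[:,0]))%360-np.degrees(YAW)
    if len(Q):print("lever",len(Q),"joint",np.radians(235-np.median(a)))
    d0=cloud(c,np.load(f"{c}_d.npy"));m=sel(d0,(.45,.52),(-.35,-.29),(.03,.07))
    print("pedal z before/after",np.median(d0[m][:,2]),np.nanmedian(W[m][:,2]))
cv2.imwrite("pics/end.png",im[:,:,::-1])
E
```

```text
clock: 16.8
eef_pos: [0.4748, -0.3204, 0.1744]
tcp_rot: [1.0, 0.013, 0.003, 0.002]
wrist_force: [1.4, 0.6, -0.1]
width: 0.0
gripper_force: 0.0
clock: 17.63
eef_pos: [0.4382, -0.4792, 0.1694]
tcp_rot: [1.0, 0.014, -0.0, -0.0]
wrist_force: [0.1, -0.4, 0.8]
width: 0.003
gripper_force: 0.0
lever 80 joint 1.2163579763417176
pedal z before/after 0.054729577327726986 0.05429238511604095
lever 117 joint 1.2657784452204583
pedal z before/after 0.05179701528226355 0.052217326729993574
```

View pics/end.png

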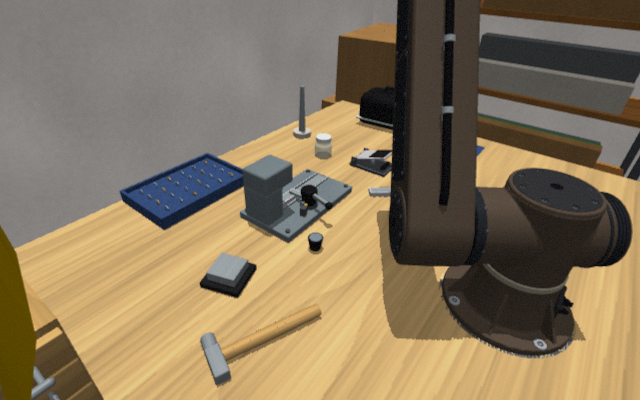

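The final side view shows the lever locked (ball at 329, 205), the pedal back up at (373, 160), and the loupe, jar, hammer, block and spare bar where they were. Handing in.

```bash
python3 -c "
from plant import *
print(job_done())"
```

```text
the job is handed in; nothing more can be done
None
```

The job is handed in at 17.6 s on the robot's clock: the bar is home against the stop and clamped (about 1.2 rad), the treadle went fully down to its stop and came all the way back up, and nothing else visible in the last side view has moved (the driver was hidden behind the arm).

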